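# Brush out the blue cup

### The arm

A 6-joint arm with a two-finger parallel gripper is mounted at the origin on the work surface. World frame = base frame: x ahead of the robot, y to its left, z up, the work surface at z = 0. Lengths are in m, angles in rad, forces in N, time in s.
With the tool pointing down it reaches from about 0.325 to 0.85 m from the base axis. Payload 15.5 kg.
Tool frame: the origin (TCP) lies where the fingers leave the gripper's body, on its centre line; the fingertips stand 78 mm ahead of it and the grasp point (between the pads) lies arm.grasp_offset ahead of it (arm.grasp_offset is the distance from the TCP to the grasp point, in m); z points along the fingers, y is the direction in which the jaws open and shut (so a half turn about z gives the same grasp; the last joint's range is limited). The gripper opens to 91 mm and grips with 3 to 60 N. Pads are 32 mm wide; open, the fingers measure 118 mm over their backs; the gripper's body (76 mm by 178 mm) begins 60 mm behind the grasp point.
Start: joints at [1.105, 0.494, 1.345, -0, 1.302, -0.096], TCP at [0.226, 0.583, 0.292] pointing down, gripper open.
Joint ranges: [-2.91, 2.91], [-0.82, 2.16], [0.22, 2.67], [-1.22, 4.37], [0.12, 2.79], [-3.08, 3.08]. Speed limits (rad/s): [1.89, 1.89, 2.57, 3.01, 3.01, 3.01].

### API

Orientations are given as [roll, pitch, yaw] about the fixed x, y, z axes, in that order (R = Rz(yaw) Ry(pitch) Rx(roll)).
In Python, from workcell import arm, grab_frame gives the robot as it stands.
- The arm moves only by the shell command python3 -m handwheel 'ROWS' [OPENING]. ROWS is JSON, a list of rows, each an object with "dp": the shift along the tool's x, y, z in mm, a list of three; "rot": the turn, a rotation vector about the tool's x, y, z in degrees, a list of three. In form: [{"dp": [x, y, z], "rot": [ax, ay, az]}, ...]. A call has 1 to 12 rows; each row is the pose to reach, as a shift and turn from the pose commanded when the call began, along the tool's axes at that moment; what a row does not reach only later rows make up. A row lasts 1/12 s, in which the tool goes at most 41.7 mm and 7.16 degrees, less where a joint would pass 70% of its speed; a pose out of reach is approached as far as the arm can. A call with a gripper value outside its range is refused whole. OPENING is the closure, from 0 (fully open) to 1 (shut), set as the call begins (- or left out, the last holds). The fingers move at their own pace and stop on an object; the grip force is fixed at half the most. Time passes only in rows, so rows that repeat a pose let the fingers close. It gives the time, the measured TCP pose, the force and the opening at its end, in the units of the state.
- arm.read_state(): the state, without advancing time (a new reading comes with each control period).
- grab_frame(name): name is "scene" or "top" or "wrist"; returns a dict with "color" (480x640x3 uint8, red, green, blue), "depth" (480x640 float32, m along the optical axis (not along the pixel's ray), 0 where there is no reading), "vertical_fov" (degrees; the focal length in pixels is half the picture's height over the tangent of half this angle, whatever the lens; pixels are square), "cx", "cy" (the principal point, pixels), "R" (3x3) and "t" (3): a world point X has camera coordinates R X + t. Camera axes: x right, y down, z forward; pixel columns grow to the right and rows downward; lengths in m; the calibration is good to about 2 mm. A picture is of the moment at which its call begins.
- arm.sign_off(): hands the job in, once; it reports no verdict.
The state is a dict: "time": time; "q": joint angles; "qvel": joint speeds; "joint_efforts": joint torques, N m; "tcp_pos": TCP position; "ee_rot": TCP orientation; "wrist_force": force on the tool from outside, world axes, zero at the start; "moment": the same for the moment, N m; "gripper_width": finger opening in m.
Only numpy, scipy, OpenCV 4.12 (cv2) and the standard library are available. Lean on these libraries where they do the work, as an engineer would, in place of code of your own. Each camera call takes 0.05 s, during which the arm holds its last target. There are 200 camera calls.

### The job

Take the red-handled bottle brush out of its wooden stand and brush out the blue cup with it, keeping hold of the brush: down inside to the bottom, up until the tip of the brush is at the cup's rim, and down to the bottom again. Then hang the brush back in the hole of its stand and let go, with both cups still standing where they were and the yellow cup left alone.

Things in the scene. Friction and masses are not known exactly. Their poses are not given: they have to be found in the camera images.
- brush: bottle brush, 215 mm long, 60 to 130 g, hanging upright in its stand. From the lower end up: white ribbed stiff head, 34 mm diameter, 60 mm long; steel stem, 10 mm diameter; red drip disc, 72 mm diameter, 5 mm thick, underside 130 mm above the lower end; red round handle, 18 mm diameter, from 135 to 215 mm above the lower end. Origin: centre of the lower end (tip); z towards the handle.
- stand: dark brown wooden stand fixed to the desk, 130 x 130 mm, 145 mm high: top board 10 mm thick with a round 52 mm hole in its centre, on two side boards over a base board. The brush hangs with its disc on the top board, tip 15 mm above the desk; lift it straight up by over 130 mm to take it out. Origin: on the desk under the hole's centre; z up, x and y along the sides.
- blue_cup: the cup to be brushed out: a straight round ceramic cup without handle, glazed blue inside and out, standing loose on the desk, 88 mm outside diameter, 100 mm high, wall 4 mm, 5 mm thick floor (80 mm inside diameter, 95 mm deep), 0.38 kg. Origin: centre of its underside; z up along its axis.
- yellow_cup: a bystander, to be left alone: a straight round ceramic cup without handle, glazed yellow inside and out, standing loose on the desk, 88 mm outside diameter, 100 mm high, wall 4 mm, 5 mm thick floor (80 mm inside diameter, 95 mm deep), 0.38 kg. Origin: centre of its underside; z up along its axis.
Mind the look-alikes: they are no part of the job. Leave any orange look-alike of the brush alone. What is shaped like the stand but orange is not meant.

How it is judged:
On the way, in this order (a step that is already met when the one before it is completed fails the run):
1. the held brush's tip is at the bottom of the blue cup (within 20 mm of its inside floor) (horizontal distance between brush and blue_cup below 0.036 m and contact force between the fingers and brush above 0.5 N and z of brush in the frame of blue_cup below 0.025 m), for 0.05 s.
2. the held brush has been drawn up, its tip still over or in the cup, at least 60 mm above the inside floor (horizontal distance between brush and blue_cup below 0.036 m and contact force between the fingers and brush above 0.5 N and z of brush in the frame of blue_cup above 0.065 m), for 0.05 s.
3. the held brush's tip is at the bottom of the blue cup again (within 20 mm of its inside floor) (all of step 1), for 0.05 s.
At the end, for the whole second after the job is handed in: The brush hangs released, at rest and upright (within 8 degrees) in the hole of its stand, disc on the top board (height within 6 mm, tip within 18 mm of the hole's axis); both cups stand upright at rest within 40 mm of where they were (horizontal distance between brush and stand below 0.018 m and z of brush in the frame of stand between 0.009 and 0.021 m and angle between each of brush, blue_cup, yellow_cup's own z axis and vertical below 0.15 rad and linear speed of brush below 0.03 m/s and contact force between the fingers and brush below 0.1 N and distance of each of blue_cup, yellow_cup from where it was at the start of the episode below 0.04 m and linear speed of each of blue_cup, yellow_cup below 0.02 m/s); the robot touches nothing.
It fails at once if a cup is tipped by more than 30 degrees (angle between any of blue_cup, yellow_cup's own z axis and vertical above 0.52 rad).
It fails at once if the brush is put into the yellow cup (horizontal distance between brush and yellow_cup below 0.04 m and z of brush in the frame of yellow_cup below 0.08 m).
It also fails if it takes over 54 s, if anything falls off the work surface, if the arm or the gripper's body presses on something with over 40 N, if the wrist force passes 120 N, or if a joint passes its speed limit or range.

## Working session

There is one attempt and no reset: what is moved stays moved. The work goes in short steps, Python scripts to look and compute and a shell command to move; the robot and the scene stay as the last step left them, time stands still between calls to the robot, and variables do not carry over. Pictures are saved under pics/ and viewed, about 8 in all and at most 12, crops included, and the job is handed in when it is done.

```bash
mkdir -p pics; ls; cat > h.py <<'E'
import numpy as np,cv2
from workcell import arm,grab_frame
def cloud(f):
    d=f["depth"];h,w=d.shape;F=h/2/np.tan(np.radians(f["vertical_fov"])/2)
    v,u=np.mgrid[:h,:w]
    P=np.stack([(u-f["cx"])/F*d,(v-f["cy"])/F*d,d],-1)
    return (P-f["t"])@f["R"]
def save(f,n): cv2.imwrite("pics/"+n,f["color"][:,:,::-1])
E
python3 - <<'E'
from h import *
a=grab_frame("scene");b=grab_frame("top")
save(a,"s0.png");save(b,"t0.png")
np.savez("f0.npz",sp=cloud(a),sc=a["color"],sd=a["depth"],tp=cloud(b),tc=b["color"],td=b["depth"])
print(arm.read_state(),arm.grasp_offset)
E
```

```text
pics
{'time': 0.1, 'q': array([ 1.10552639e+00,  4.94126935e-01,  1.34602302e+00,  6.07694577e-06,
        1.30249528e+00, -9.54771475e-02]), 'qvel': array([-0.00133031, -0.00142457, -0.00127446,  0.00034023, -0.00051811,
       -0.00051806]), 'joint_efforts': array([ 2.08255675e-03, -8.80227184e+01, -3.82550669e+01,  7.09820492e-02,
        4.82005044e-02, -4.91113769e-05]), 'tcp_pos': array([0.22576583, 0.58254866, 0.29170982]), 'ee_rot': array([-3.14054542e+00, -1.06176493e-04,  2.77179820e+00]), 'wrist_force': array([-0.18275322,  0.05960004,  0.35828825]), 'moment': array([-0.01223397, -0.00866935, -0.0764546 ]), 'gripper_width': 0.09122885952714338} 0.0595
```

View pics/s0.png

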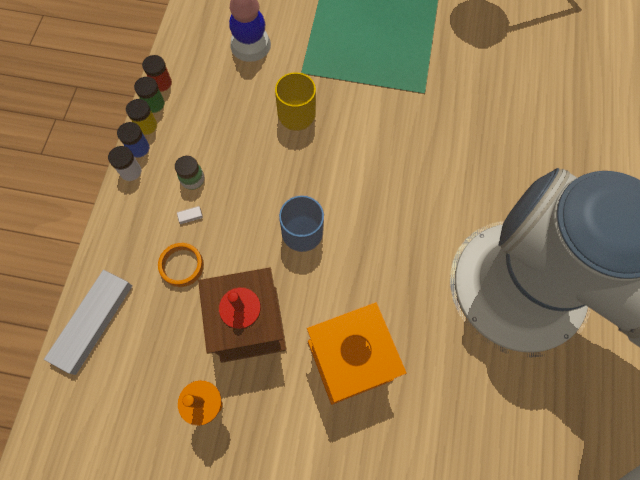

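View pics/t0.png

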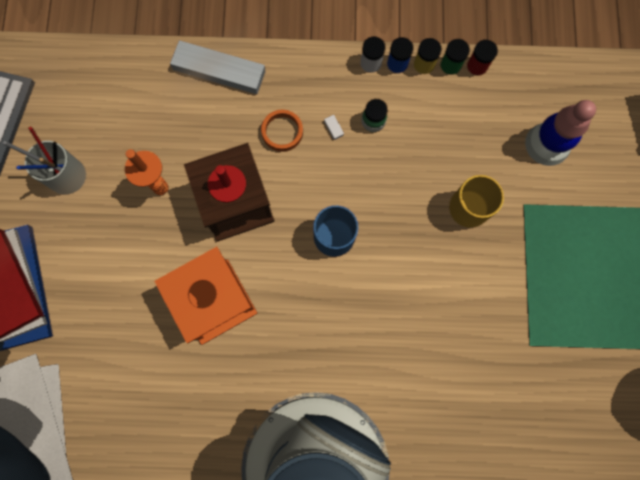

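The scene view shows the red brush in the dark brown stand at (240,307), the blue cup at (302,223) and the yellow cup at (296,100). The look-alikes are an orange brush at (200,403) and an orange stand at (356,350). In the top view the red brush is at (225,182), the orange brush at (145,172), the blue cup at (335,230) and the yellow cup at (478,200). The red brush in the brown stand fits the description. I'll measure and take a confirming crop.

```bash
python3 - <<'E'
from h import *
z=np.load("f0.npz")
for n,box in (("s",dict(red=(190,260,300,370),blue=(270,190,335,260),yel=(265,60,325,140),ora=(170,370,230,450))),("t",dict(red=(180,140,280,245),blue=(300,195,370,265),yel=(440,165,510,230),ora=(120,140,175,200)))):
    P=z[n+"p"];C=z[n+"c"]; d=z[n+"d"]
    H=cv2.cvtColor(C,cv2.COLOR_RGB2HSV)
    for k,(x0,y0,x1,y1) in box.items():
        p=P[y0:y1,x0:x1].reshape(-1,3);h=H[y0:y1,x0:x1].reshape(-1,3);ok=(d[y0:y1,x0:x1].ravel()>0);p=p[ok];h=h[ok]
        def circ(m,s):
            q=p[m]; 
            if len(q)<8: print(n,k,s,len(q));return
            (c,r)=cv2.minEnclosingCircle(q[:,:2].astype(np.float32))
            print(n,k,s,len(q),"mean",q.mean(0).round(4),"circ",np.round(c,4),round(r,4))
        if k in("red","ora"):
            m=((h[:,0]<18)|(h[:,0]>172))&(h[:,1]>(215 if k=="red" else 150))
            circ(m&(p[:,2]>.143)&(p[:,2]<.156),"disc");circ(m&(p[:,2]>.165)&(p[:,2]<.222),"handle");circ(m&(p[:,2]>.222),"top");
            if k=="red":
                t=(abs(p[:,2]-.145)<.006)&(h[:,1]<215)
                r=cv2.minAreaRect(p[(abs(p[:,2]-.147)<.008)][:,:2].astype(np.float32)*1000);print("stand",np.round(r[0],1),np.round(r[1],1),r[2])
        else: circ((p[:,2]>.093)&(p[:,2]<.108),"rim")
a=cv2.resize(z["sc"][250:450,150:420],None,fx=2,fy=2,interpolation=cv2.INTER_CUBIC)
cv2.imwrite("pics/c0.png",a[:,:,::-1])
E
```

```text
s red disc 169 mean [0.5324 0.1988 0.1502] circ [0.53   0.1839] 0.0359
s red handle 26 mean [0.5283 0.1888 0.1914] circ [0.5289 0.1858] 0.0079
s red top 43 mean [0.5314 0.1844 0.2296] circ [0.5316 0.1826] 0.0086
stand [532.2 183.6] [130.1 131.3] 21.317567825317383
s blue rim 361 mean [ 0.4655 -0.0262  0.0992] circ [ 0.4647 -0.0264] 0.0447
s yel rim 338 mean [ 0.535  -0.3114  0.099 ] circ [ 0.5366 -0.3118] 0.0453
s ora disc 17 mean [0.555  0.3466 0.1488] circ [0.5581 0.3466] 0.0079
s ora handle 172 mean [0.5588 0.3477 0.203 ] circ [0.5617 0.3473] 0.009
s ora top 0
t red disc 19 mean [0.5287 0.2065 0.1502] circ [0.5283 0.2045] 0.0119
t red handle 30 mean [0.525  0.1808 0.1973] circ [0.5275 0.1807] 0.0074
t red top 1
stand [532.9 184.6] [133. 130.] 21.507915496826172
t blue rim 327 mean [ 0.4668 -0.0269  0.099 ] circ [ 0.4664 -0.0261] 0.0445
t yel rim 353 mean [ 0.5368 -0.3115  0.0986] circ [ 0.5366 -0.3119] 0.0451
t ora disc 30 mean [0.5577 0.3442 0.1501] circ [0.5617 0.3472] 0.0089
t ora handle 186 mean [0.5594 0.3449 0.1994] circ [0.5613 0.3478] 0.0096
t ora top 0
```

View pics/c0.png

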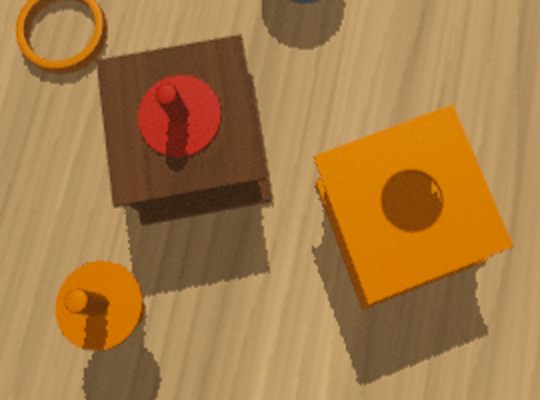

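The crop confirms it: the red brush in the dark brown stand is at crop (180,115). The orange brush and stand are separate objects. The measurements match the given sizes: disc radius 36 mm, stand 130 mm square, rims at 0.099 m. The brush is at about (0.531, 0.183) and the blue cup at (0.4655, -0.026). I'll move above the handle, keeping the same yaw.

```bash
cat > d.py <<'E'
import sys
from h import *
from scipy.spatial.transform import Rotation as Ro
s=arm.read_state();R=Ro.from_euler("xyz",s["ee_rot"]).as_matrix()
print("dp mm",((np.array(list(map(float,sys.argv[1:4])))-s["tcp_pos"])@R*1000).round(1),"t",round(s["time"],2),"tcp",s["tcp_pos"].round(4),"rpy",s["ee_rot"].round(4),"F",s["wrist_force"].round(2),"w",round(s["gripper_width"],4))
E
python3 -m handwheel '[{"dp":[0,0,-20],"rot":[0,0,0]},{"dp":[-20,-12,-40],"rot":[0,0,0]},{"dp":[-50,-30,-55],"rot":[0,0,0]},{"dp":[-84,-51,-60],"rot":[0,0,0]},{"dp":[-118,-72,-60],"rot":[0,0,0]},{"dp":[-152,-93,-60],"rot":[0,0,0]},{"dp":[-186,-114,-60],"rot":[0,0,0]},{"dp":[-220,-135,-60],"rot":[0,0,0]},{"dp":[-254,-156,-60],"rot":[0,0,0]},{"dp":[-288,-177,-60],"rot":[0,0,0]},{"dp":[-318,-195,-60],"rot":[0,0,0]},{"dp":[-340,-208,-60],"rot":[0,0,0]}]' 0
python3 d.py 0.531 0.183 0.345
```

```text
time: 1.1
tcp_pos: [0.469, 0.2634, 0.3521]
ee_rot: [-3.141, 0.0, 2.77]
wrist_force: [0.1, 1.1, -0.2]
gripper_width: 0.0915
dp mm [-86.9 -52.5   7.1] t 1.1 tcp [0.469  0.2634 0.3521] rpy [-3.1410e+00  1.0000e-04  2.7705e+00] F [ 0.11  1.14 -0.25] w 0.0915
```

```bash
python3 -m handwheel '[{"dp":[-20,-12,0],"rot":[0,0,0]},{"dp":[-45,-27,0],"rot":[0,0,0]},{"dp":[-67,-41,2],"rot":[0,0,0]},{"dp":[-82,-50,5],"rot":[0,0,0]},{"dp":[-88,-53,7],"rot":[0,0,0]},{"dp":[-88,-53,7],"rot":[0,0,0]},{"dp":[-88,-53,7],"rot":[0,0,0]}]'
python3 - <<'E'
from h import *
f=grab_frame("wrist");save(f,"w0.png")
P=cloud(f);H=cv2.cvtColor(f["color"],cv2.COLOR_RGB2HSV)
m=((H[...,0]<8)|(H[...,0]>172))&(H[...,1]>150)&(f["depth"]>0)
for a,b,s in((.222,.24,"top"),(.165,.215,"handle"),(.143,.156,"disc")):
    q=P[m&(P[...,2]>a)&(P[...,2]<b)]
    if len(q)>8:
        c,r=cv2.minEnclosingCircle(q[:,:2].astype(np.float32));print(s,len(q),q.mean(0).round(4),np.round(c,4),round(r,4))
E
python3 d.py 0.531 0.183 0.26
```

```text
time: 1.68
tcp_pos: [0.5302, 0.185, 0.3449]
ee_rot: [-3.141, -0.001, 2.771]
wrist_force: [0.7, 1.5, 0.1]
gripper_width: 0.0912
top 936 [0.5303 0.1832 0.2288] [0.5313 0.1826] 0.0092
handle 623 [0.5253 0.1852 0.1923] [0.5315 0.1828] 0.0091
disc 6750 [0.5267 0.1844 0.1495] [0.5349 0.1825] 0.0393
dp mm [-1.8 -1.9 85.2] t 1.73 tcp [0.5301 0.1854 0.3452] rpy [-3.1416e+00 -6.0000e-04  2.7721e+00] F [ 0.32 -0.36  0.07] w 0.091
```

View pics/w0.png

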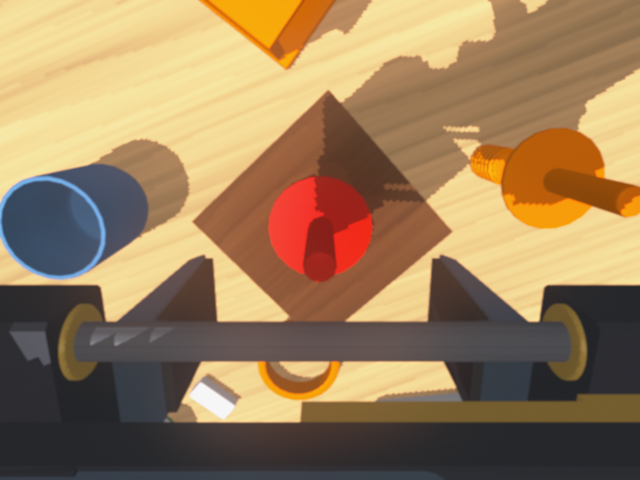

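The wrist view shows the red handle at (320,265), centred between the fingers. The measured axis is (0.531, 0.183), so I'll go down and grip.

```bash
python3 -m handwheel '[{"dp":[-2,-2,12],"rot":[0,0,0]},{"dp":[-2,-2,30],"rot":[0,0,0]},{"dp":[-2,-2,50],"rot":[0,0,0]},{"dp":[-2,-2,68],"rot":[0,0,0]},{"dp":[-2,-2,80],"rot":[0,0,0]},{"dp":[-2,-2,85],"rot":[0,0,0]},{"dp":[-2,-2,85],"rot":[0,0,0]},{"dp":[-2,-2,85],"rot":[0,0,0]}]'
python3 -m handwheel '[{"dp":[0,0,0],"rot":[0,0,0]},{"dp":[0,0,0],"rot":[0,0,0]},{"dp":[0,0,0],"rot":[0,0,0]},{"dp":[0,0,0],"rot":[0,0,0]},{"dp":[0,0,0],"rot":[0,0,0]},{"dp":[0,0,0],"rot":[0,0,0]},{"dp":[0,0,0],"rot":[0,0,0]},{"dp":[0,0,0],"rot":[0,0,0]},{"dp":[0,0,0],"rot":[0,0,0]},{"dp":[0,0,0],"rot":[0,0,0]},{"dp":[0,0,0],"rot":[0,0,0]},{"dp":[0,0,0],"rot":[0,0,0]}]' 1
python3 d.py 0.531 0.183 0.26
```

```text
time: 2.4
tcp_pos: [0.5317, 0.1827, 0.2608]
ee_rot: [3.141, 0.0, 2.773]
wrist_force: [-0.3, -0.5, 0.8]
gripper_width: 0.091
time: 3.4
tcp_pos: [0.5318, 0.1821, 0.2602]
ee_rot: [-3.142, -0.0, 2.772]
wrist_force: [0.2, -0.2, -1.0]
gripper_width: 0.0174
dp mm [1.  0.6 0.2] t 3.4 tcp [0.5318 0.1821 0.2602] rpy [-3.1416 -0.      2.7718] F [ 0.23 -0.21 -0.96] w 0.0174
```

Gripped at 17.4 mm opening. Next is a straight lift of 150 mm.

```bash
python3 -m handwheel '[{"dp":[0,0,-5],"rot":[0,0,0]},{"dp":[0,0,-15],"rot":[0,0,0]},{"dp":[0,0,-30],"rot":[0,0,0]},{"dp":[0,0,-48],"rot":[0,0,0]},{"dp":[0,0,-68],"rot":[0,0,0]},{"dp":[0,0,-88],"rot":[0,0,0]},{"dp":[0,0,-108],"rot":[0,0,0]},{"dp":[0,0,-126],"rot":[0,0,0]},{"dp":[0,0,-140],"rot":[0,0,0]},{"dp":[0,0,-148],"rot":[0,0,0]},{"dp":[0,0,-150],"rot":[0,0,0]},{"dp":[0,0,-150],"rot":[0,0,0]}]'
python3 - <<'E'
from h import *
f=grab_frame("scene");save(f,"s1.png");g=grab_frame("top")
for f in (f,g):
    P=cloud(f);H=cv2.cvtColor(f["color"],cv2.COLOR_RGB2HSV).astype(int)
    ok=f["depth"]>0
    m=ok&((H[...,0]<5)|(H[...,0]>174))&(H[...,1]>150)&(abs(P[...,0]-.53)<.09)&(abs(P[...,1]-.18)<.09)&(P[...,2]>.27)&(P[...,2]<.36)
    q=P[m]; 
    if len(q)>5:
        c,r=cv2.minEnclosingCircle(q[:,:2].astype(np.float32));print("disc",len(q),q.mean(0).round(4),np.round(c,4),round(r,4))
    m=ok&(H[...,1]<70)&(abs(P[...,0]-.53)<.05)&(abs(P[...,1]-.18)<.05)&(P[...,2]>.16)&(P[...,2]<.29)
    q=P[m]; print("head/stem",len(q))
    for a in np.arange(.16,.29,.02):
        s=q[(q[:,2]>=a)&(q[:,2]<a+.02)]
        if len(s)>4: print(round(a,2),len(s),s.mean(0).round(4))
    r=P[ok&(abs(P[...,0]-.466)<.07)&(abs(P[...,1]+.026)<.07)&(P[...,2]>.093)&(P[...,2]<.108)]
    print("blue",cv2.minEnclosingCircle(r[:,:2].astype(np.float32)))
E
python3 d.py 0.4655 -0.0265 0.41
```

```text
time: 4.4
tcp_pos: [0.5318, 0.1821, 0.4107]
ee_rot: [3.141, 0.001, 2.772]
wrist_force: [0.3, 0.2, -2.0]
gripper_width: 0.0179
disc 801 [0.5187 0.1891 0.3018] [0.5312 0.1825] 0.0351
head/stem 138
0.16 27 [0.5226 0.1905 0.1761]
0.18 52 [0.5226 0.1914 0.1898]
0.2 51 [0.5215 0.1922 0.2082]
0.22 8 [0.5209 0.1939 0.2218]
blue ((0.46344393491744995, 0.009814437478780746), 0.024494944140315056)
head/stem 0
blue ((0.4659762680530548, -0.026106417179107666), 0.04422564432024956)
dp mm [ -13.9 -218.3   -0.4] t 4.5 tcp [0.5315 0.1821 0.4095] rpy [-3.1409e+00 -1.0000e-03  2.7718e+00] F [ 0.12 -1.07 -0.08] w 0.0177
```

View pics/s1.png

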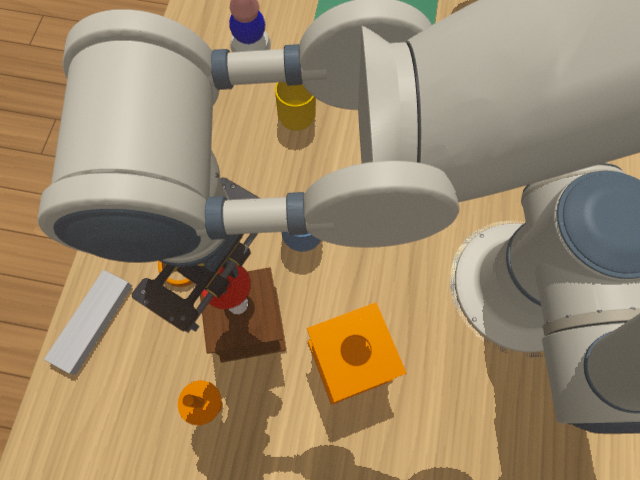

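The scene view shows the brush out of the stand, hanging upright in the gripper: disc at (228,288), white head at (238,305). Disc height is 0.302 m, so the tip is at about 0.165 m. Now over to the blue cup.

```bash
python3 -m handwheel '[{"dp":[-1,-8,0],"rot":[0,0,0]},{"dp":[-2,-24,0],"rot":[0,0,0]},{"dp":[-3,-48,0],"rot":[0,0,0]},{"dp":[-5,-76,0],"rot":[0,0,0]},{"dp":[-7,-104,0],"rot":[0,0,0]},{"dp":[-8,-132,0],"rot":[0,0,0]},{"dp":[-10,-160,0],"rot":[0,0,0]},{"dp":[-12,-184,0],"rot":[0,0,0]},{"dp":[-13,-202,0],"rot":[0,0,0]},{"dp":[-14,-213,0],"rot":[0,0,0]},{"dp":[-14,-218,0],"rot":[0,0,0]},{"dp":[-14,-218,0],"rot":[0,0,0]}]'
python3 - <<'E'
from h import *
for n in("wrist","top"):
    f=grab_frame(n)
    if n=="wrist": save(f,"w1.png")
    P=cloud(f);H=cv2.cvtColor(f["color"],cv2.COLOR_RGB2HSV).astype(int)
    ok=f["depth"]>0
    r=P[ok&(abs(P[...,0]-.466)<.07)&(abs(P[...,1]+.026)<.07)&(P[...,2]>.093)&(P[...,2]<.108)&(H[...,0]>95)&(H[...,0]<125)]
    if len(r)>5: print(n,"blue",len(r),cv2.minEnclosingCircle(r[:,:2].astype(np.float32)))
E
python3 d.py 0.466 -0.0262 0.26
```

```text
time: 5.5
tcp_pos: [0.4657, -0.0268, 0.41]
ee_rot: [-3.141, -0.001, 2.771]
wrist_force: [0.6, -0.0, -0.4]
gripper_width: 0.0173
wrist blue 681 ((0.4648425579071045, -0.02674209140241146), 0.043522074818611145)
top blue 47 ((0.47090446949005127, -0.026438184082508087), 0.04210730642080307)
dp mm [-1.000e-01 -5.000e-01  1.501e+02] t 5.6 tcp [ 0.4662 -0.0257  0.4101] rpy [ 3.1413e+00 -3.0000e-04  2.7719e+00] F [-0.83  0.26 -1.17] w 0.0179
```

View pics/w1.png

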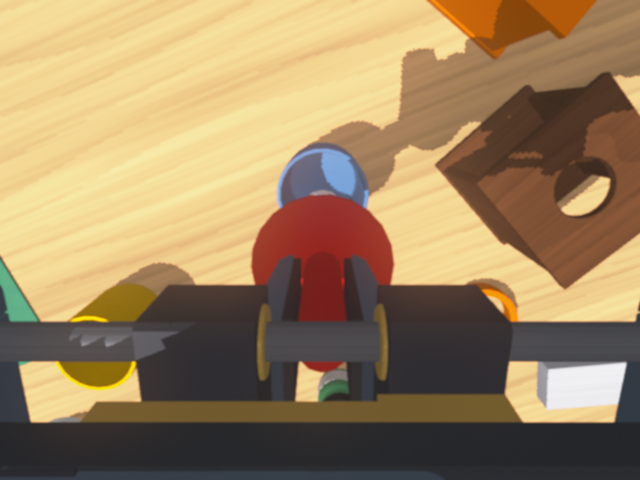

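The wrist view shows the disc at (322,255) and the blue cup at (323,180) directly under the brush, with the yellow cup well clear at (105,340). The axes agree to about 1 mm. Lowering 150 mm puts the tip at about 0.015 m, 10 mm above the cup floor.

```bash
python3 -m handwheel '[{"dp":[0,0,6],"rot":[0,0,0]},{"dp":[0,0,20],"rot":[0,0,0]},{"dp":[0,0,38],"rot":[0,0,0]},{"dp":[0,0,58],"rot":[0,0,0]},{"dp":[0,0,78],"rot":[0,0,0]},{"dp":[0,0,98],"rot":[0,0,0]},{"dp":[0,0,116],"rot":[0,0,0]},{"dp":[0,0,131],"rot":[0,0,0]},{"dp":[0,0,142],"rot":[0,0,0]},{"dp":[0,0,149],"rot":[0,0,0]},{"dp":[0,0,151],"rot":[0,0,0]},{"dp":[0,0,151],"rot":[0,0,0]}]'
python3 -m handwheel '[{"dp":[0,0,0],"rot":[0,0,0]},{"dp":[0,0,0],"rot":[0,0,0]},{"dp":[0,0,0],"rot":[0,0,0]}]'
python3 - <<'E'
from h import *
f=grab_frame("top")
save(f,"t1.png")
f=grab_frame("scene")
P=cloud(f);H=cv2.cvtColor(f["color"],cv2.COLOR_RGB2HSV).astype(int)
m=(f["depth"]>0)&((H[...,0]<5)|(H[...,0]>174))&(H[...,1]>150)&(abs(P[...,0]-.466)<.08)&(abs(P[...,1]+.026)<.08)&(P[...,2]>.1)&(P[...,2]<.2)
q=P[m];print(len(q),q.mean(0) if len(q) else 0)
E
python3 d.py 0.466 -0.0262 0.34
```

```text
time: 6.6
tcp_pos: [0.466, -0.0258, 0.2589]
ee_rot: [-3.141, -0.001, 2.772]
wrist_force: [-0.3, 0.2, -0.3]
gripper_width: 0.0173
time: 6.85
tcp_pos: [0.4663, -0.0262, 0.2598]
ee_rot: [3.141, 0.001, 2.772]
wrist_force: [0.2, 0.2, -0.6]
gripper_width: 0.0179
224 [ 0.45176391 -0.01715848  0.15023449]
dp mm [  0.1  -0.  -80.4] t 6.95 tcp [ 0.4662 -0.0262  0.2596] rpy [3.1414e+00 8.0000e-04 2.7718e+00] F [-0.55 -0.05 -0.33] w 0.0169
```

The disc top is at 0.150 m, so the tip is at 0.015 m with no contact force. Now up 85 mm, tip to the rim, and back down.

```bash
python3 -m handwheel '[{"dp":[0,0,-8],"rot":[0,0,0]},{"dp":[0,0,-24],"rot":[0,0,0]},{"dp":[0,0,-44],"rot":[0,0,0]},{"dp":[0,0,-63],"rot":[0,0,0]},{"dp":[0,0,-78],"rot":[0,0,0]},{"dp":[0,0,-84],"rot":[0,0,0]},{"dp":[0,0,-85],"rot":[0,0,0]},{"dp":[0,0,-85],"rot":[0,0,0]},{"dp":[0,0,-85],"rot":[0,0,0]},{"dp":[0,0,-85],"rot":[0,0,0]}]'
python3 -m handwheel '[{"dp":[0,0,8],"rot":[0,0,0]},{"dp":[0,0,24],"rot":[0,0,0]},{"dp":[0,0,44],"rot":[0,0,0]},{"dp":[0,0,63],"rot":[0,0,0]},{"dp":[0,0,78],"rot":[0,0,0]},{"dp":[0,0,84],"rot":[0,0,0]},{"dp":[0,0,86],"rot":[0,0,0]},{"dp":[0,0,86],"rot":[0,0,0]},{"dp":[0,0,86],"rot":[0,0,0]},{"dp":[0,0,86],"rot":[0,0,0]}]'
python3 d.py 0.466 -0.0262 0.415
```

```text
time: 7.78
tcp_pos: [0.4657, -0.0261, 0.3434]
ee_rot: [-3.141, -0.002, 2.772]
wrist_force: [0.9, -0.3, -0.6]
gripper_width: 0.0175
time: 8.62
tcp_pos: [0.4664, -0.0263, 0.2589]
ee_rot: [3.141, 0.001, 2.772]
wrist_force: [-0.1, 0.2, -0.8]
gripper_width: 0.0176
dp mm [   0.2   -0.  -156.1] t 8.62 tcp [ 0.4664 -0.0263  0.2589] rpy [3.1413e+00 1.3000e-03 2.7718e+00] F [-0.08  0.15 -0.78] w 0.0176
```

Brushing is done. Lift out and return over the stand.

```bash
python3 -m handwheel '[{"dp":[0,0,-6],"rot":[0,0,0]},{"dp":[0,0,-20],"rot":[0,0,0]},{"dp":[0,0,-38],"rot":[0,0,0]},{"dp":[0,0,-58],"rot":[0,0,0]},{"dp":[0,0,-78],"rot":[0,0,0]},{"dp":[0,0,-98],"rot":[0,0,0]},{"dp":[0,0,-116],"rot":[0,0,0]},{"dp":[0,0,-133],"rot":[0,0,0]},{"dp":[0,0,-145],"rot":[0,0,0]},{"dp":[0,0,-153],"rot":[0,0,0]},{"dp":[0,0,-156],"rot":[0,0,0]},{"dp":[0,0,-156],"rot":[0,0,0]}]'
python3 -m handwheel '[{"dp":[1,8,0],"rot":[0,0,0]},{"dp":[2,24,0],"rot":[0,0,0]},{"dp":[3,48,0],"rot":[0,0,0]},{"dp":[5,76,0],"rot":[0,0,0]},{"dp":[7,104,0],"rot":[0,0,0]},{"dp":[8,132,0],"rot":[0,0,0]},{"dp":[10,160,0],"rot":[0,0,0]},{"dp":[12,184,0],"rot":[0,0,0]},{"dp":[13,202,0],"rot":[0,0,0]},{"dp":[14,213,0],"rot":[0,0,0]},{"dp":[14,218,0],"rot":[0,0,0]},{"dp":[14,218,0],"rot":[0,0,0]}]'
python3 -m handwheel '[{"dp":[0,0,0],"rot":[0,0,0]},{"dp":[0,0,0],"rot":[0,0,0]}]'
python3 - <<'E'
from h import *
f=grab_frame("wrist");save(f,"w2.png")
f=grab_frame("scene");P=cloud(f);H=cv2.cvtColor(f["color"],cv2.COLOR_RGB2HSV).astype(int);ok=f["depth"]>0
q=P[ok&((H[...,0]<5)|(H[...,0]>174))&(H[...,1]>150)&(abs(P[...,0]-.53)<.09)&(abs(P[...,1]-.18)<.09)&(P[...,2]>.27)&(P[...,2]<.36)]
print("disc",len(q),q.mean(0).round(4),cv2.minEnclosingCircle(q[:,:2].astype(np.float32)))
q=P[ok&(H[...,1]<70)&(abs(P[...,0]-.53)<.05)&(abs(P[...,1]-.18)<.05)&(P[...,2]>.16)&(P[...,2]<.24)]
for a in (.16,.18,.2,.22):
    s=q[(q[:,2]>=a)&(q[:,2]<a+.02)]
    if len(s)>4: print(a,len(s),s.mean(0).round(4))
E
python3 d.py 0.532 0.183 0.262
```

```text
time: 9.62
tcp_pos: [0.4661, -0.0262, 0.4149]
ee_rot: [3.141, 0.001, 2.772]
wrist_force: [-0.9, 0.2, -0.7]
gripper_width: 0.0174
time: 10.62
tcp_pos: [0.5317, 0.1827, 0.4136]
ee_rot: [-3.141, -0.001, 2.773]
wrist_force: [-0.1, 0.3, -1.0]
gripper_width: 0.0173
time: 10.78
tcp_pos: [0.5316, 0.1813, 0.4142]
ee_rot: [-3.141, -0.0, 2.771]
wrist_force: [0.8, 0.5, -0.5]
gripper_width: 0.0173
disc 760 [0.5185 0.1883 0.3052] ((0.5309886932373047, 0.18146197497844696), 0.03503415361046791)
0.16 13 [0.5218 0.1915 0.1786]
0.18 61 [0.5218 0.1897 0.1903]
0.2 50 [0.5211 0.1909 0.2098]
0.22 15 [0.5211 0.1927 0.2238]
dp mm [  0.3   1.7 152.3] t 10.88 tcp [0.5317 0.1813 0.4143] rpy [-3.1415e+00  2.0000e-04  2.7708e+00] F [-0.17  0.46 -0.47] w 0.0177
```

View pics/w2.png

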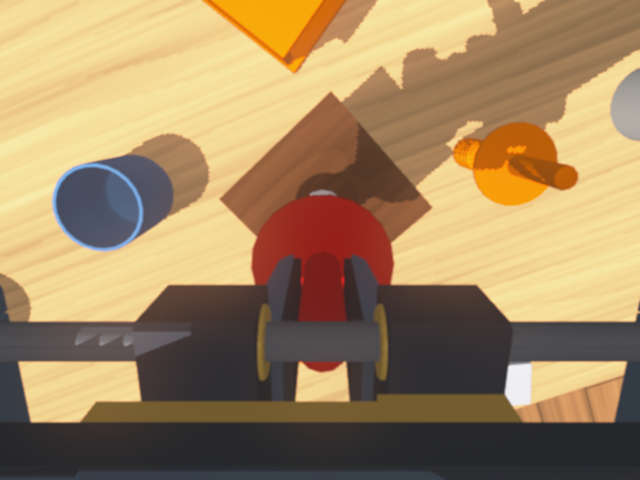

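The wrist view shows the brush upright at (322,255) over the stand's hole at (325,185), and the blue cup standing at (100,205). I'll shift 2.5 mm toward the hole centre and insert.

```bash
python3 -m handwheel '[{"dp":[0,2.5,4],"rot":[0,0,0]},{"dp":[0,2.5,12],"rot":[0,0,0]},{"dp":[0,2.5,24],"rot":[0,0,0]},{"dp":[0,2.5,38],"rot":[0,0,0]},{"dp":[0,2.5,54],"rot":[0,0,0]},{"dp":[0,2.5,72],"rot":[0,0,0]},{"dp":[0,2.5,90],"rot":[0,0,0]},{"dp":[0,2.5,108],"rot":[0,0,0]},{"dp":[0,2.5,124],"rot":[0,0,0]},{"dp":[0,2.5,138],"rot":[0,0,0]},{"dp":[0,2.5,148],"rot":[0,0,0]},{"dp":[0,2.5,151],"rot":[0,0,0]}]'
python3 -m handwheel '[{"dp":[0,0,1],"rot":[0,0,0]},{"dp":[0,0,2],"rot":[0,0,0]},{"dp":[0,0,2],"rot":[0,0,0]},{"dp":[0,0,2],"rot":[0,0,0]}]'
python3 d.py 0.5325 0.184 0.26
python3 - <<'E'
from h import *
f=grab_frame("scene");P=cloud(f);H=cv2.cvtColor(f["color"],cv2.COLOR_RGB2HSV).astype(int);ok=f["depth"]>0
q=P[ok&((H[...,0]<5)|(H[...,0]>174))&(H[...,1]>200)&(abs(P[...,0]-.53)<.06)&(abs(P[...,1]-.18)<.06)&(P[...,2]>.13)&(P[...,2]<.165)]
print("disc",len(q),q.mean(0).round(4),cv2.minEnclosingCircle(q[:,:2].astype(np.float32)))
E
```

```text
time: 11.88
tcp_pos: [0.5319, 0.1842, 0.2613]
ee_rot: [-3.14, -0.002, 2.772]
wrist_force: [0.1, -0.1, -1.0]
gripper_width: 0.0175
time: 12.22
tcp_pos: [0.533, 0.1845, 0.2619]
ee_rot: [3.141, 0.001, 2.772]
wrist_force: [0.1, -1.0, -0.8]
gripper_width: 0.0176
dp mm [ 0.2 -0.6  1.9] t 12.22 tcp [0.533  0.1845 0.2619] rpy [3.1409e+00 1.0000e-03 2.7718e+00] F [ 0.1  -1.05 -0.82] w 0.0176
disc 266 [0.5171 0.1968 0.152 ] ((0.5283970832824707, 0.1878243386745453), 0.03294318914413452)
```

The brush is in the hole, with the disc about 1–2 mm above the board. Lower the rest, then release.

```bash
python3 -m handwheel '[{"dp":[0,0,1],"rot":[0,0,0]},{"dp":[0,0,1.5],"rot":[0,0,0]},{"dp":[0,0,1.5],"rot":[0,0,0]}]'
python3 -m handwheel '[{"dp":[0,0,0],"rot":[0,0,0]},{"dp":[0,0,0],"rot":[0,0,0]},{"dp":[0,0,0],"rot":[0,0,0]},{"dp":[0,0,0],"rot":[0,0,0]},{"dp":[0,0,0],"rot":[0,0,0]},{"dp":[0,0,0],"rot":[0,0,0]},{"dp":[0,0,0],"rot":[0,0,0]},{"dp":[0,0,0],"rot":[0,0,0]},{"dp":[0,0,0],"rot":[0,0,0]},{"dp":[0,0,0],"rot":[0,0,0]}]' 0
python3 -m handwheel '[{"dp":[0,0,-5],"rot":[0,0,0]},{"dp":[0,0,-18],"rot":[0,0,0]},{"dp":[0,0,-36],"rot":[0,0,0]},{"dp":[0,0,-56],"rot":[0,0,0]},{"dp":[0,0,-76],"rot":[0,0,0]},{"dp":[0,0,-92],"rot":[0,0,0]},{"dp":[0,0,-100],"rot":[0,0,0]},{"dp":[0,0,-100],"rot":[0,0,0]},{"dp":[0,0,-100],"rot":[0,0,0]}]'
python3 - <<'E'
from h import *
f=grab_frame("wrist");save(f,"w3.png");g=grab_frame("top");s=grab_frame("scene")
P=cloud(f);H=cv2.cvtColor(f["color"],cv2.COLOR_RGB2HSV)
m=((H[...,0]<6)|(H[...,0]>172))&(H[...,1]>150)&(f["depth"]>0)
for a,b,n in((.222,.24,"top"),(.16,.215,"handle"),(.143,.156,"disc")):
    q=P[m&(P[...,2]>a)&(P[...,2]<b)]
    if len(q)>8: print(n,len(q),q.mean(0).round(4),cv2.minEnclosingCircle(q[:,:2].astype(np.float32)))
for n,F in (("w",f),("t",g),("s",s)):
  P=cloud(F)
  for k,x,y in(("blue",.466,-.026),("yel",.5366,-.312)):
    q=P[(F["depth"]>0)&(np.hypot(P[...,0]-x,P[...,1]-y)<.07)&(P[...,2]>.093)&(P[...,2]<.106)]
    if len(q)>50: print(n,k,len(q),cv2.minEnclosingCircle(q[:,:2].astype(np.float32)))
E
python3 d.py 0.5325 0.184 0.26
```

```text
time: 12.52
tcp_pos: [0.5329, 0.1845, 0.2601]
ee_rot: [3.141, 0.001, 2.772]
wrist_force: [-0.3, -0.5, 4.0]
gripper_width: 0.0174
time: 13.35
tcp_pos: [0.5327, 0.1845, 0.2597]
ee_rot: [3.142, 0.0, 2.772]
wrist_force: [-0.6, 0.6, 0.4]
gripper_width: 0.0812
time: 14.1
tcp_pos: [0.5326, 0.1844, 0.3595]
ee_rot: [3.142, 0.0, 2.772]
wrist_force: [0.2, -0.1, -0.3]
gripper_width: 0.0909
top 832 [0.5313 0.1849 0.2288] ((0.5324823260307312, 0.1845061480998993), 0.009021294303238392)
handle 555 [0.5261 0.1868 0.1902] ((0.5324047207832336, 0.1845567524433136), 0.009059143252670765)
disc 6079 [0.5277 0.1859 0.1496] ((0.5340692400932312, 0.1839894950389862), 0.03757619112730026)
w blue 2285 ((0.4658304452896118, -0.026081442832946777), 0.044412143528461456)
t blue 322 ((0.4660989046096802, -0.02618405409157276), 0.04448786377906799)
t yel 353 ((0.5368709564208984, -0.31118521094322205), 0.04479249194264412)
s blue 147 ((0.47452235221862793, -0.03687708452343941), 0.04077823460102081)
s yel 74 ((0.5613881945610046, -0.33530616760253906), 0.024865688756108284)
dp mm [-0.5 -0.2 98.6] t 14.25 tcp [0.5323 0.1844 0.3586] rpy [-3.1405e+00 -1.6000e-03  2.7718e+00] F [-0.15 -0.25  0.03] w 0.0915
```

View pics/w3.png

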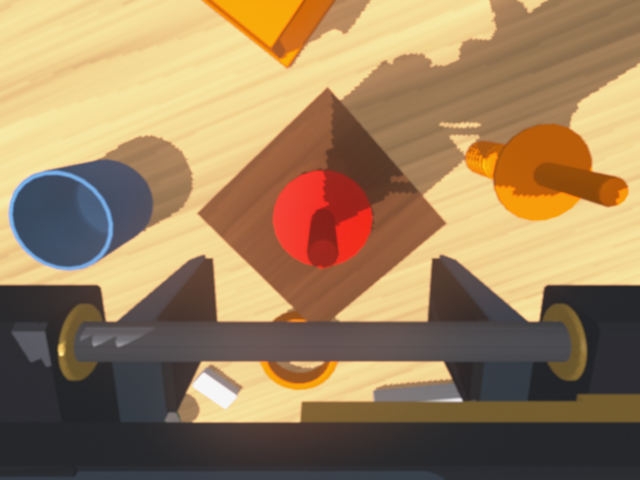

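The wrist view shows the brush hanging free in the stand, with its disc at (322,218) and handle at (322,250), and the gripper open and clear. It's centred and upright, and both cups are where they were, so I'm handing in.

```bash
python3 -c "from workcell import arm; print(arm.sign_off())"
```

```text
the job is handed in; nothing more can be done
None
```

I took the red brush out of the brown stand and brushed the blue cup with it: tip to about 10 mm above the inside floor, up to the rim, and down again. Then I hung it back in its stand, let go and handed in at about 14 s; `sign_off` gives no verdict.

- **Brush:** in the last pictures it hangs upright at (0.532, 0.184), within about 1 mm of the hole's axis, with the disc top at 0.150 m.
- **Gripper:** it is open and about 100 mm above its grasp height, with no contact force.
- **Cups:** the wrist and top views put the blue cup, and the top view the yellow cup, within 1 mm of where they started.
- **Disagreement:** the last scene-view fits for the cups were 14 mm (blue) and 34 mm (yellow) off. I put this down to the arm partly hiding the rims: those fits had only 147 and 74 points and came out with too small a radius. So I relied on the other views.

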